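# Re-clamp a power module a quarter turn round in the board holder

## Robot

A 6-joint arm with a two-finger parallel gripper is mounted at the origin on a cart in front of the work surface, level with it; the furniture and walls round the work are solid. World frame = base frame: x ahead of the robot, y to its left, z up, the work surface at z = 0. Lengths are in mm, angles in rad, forces in N, time in s.
With the tool pointing down it reaches from about 300 to 775 mm from the base axis. Payload 14.6 kg.
Tool frame: the origin (TCP) lies between the finger pads; the fingertips stand 25 mm ahead of it and the grasp point (between the pads) lies 6 mm ahead of it; z points along the fingers, y is the line along which they close (so a half turn about z gives the same grasp; the last joint's range is limited). The gripper opens to 94 mm and grips with 3 to 60 N. Pads are 16 mm wide; open, the fingers measure 119 mm over their backs; the gripper's body (75 mm by 177 mm) begins 78 mm behind the grasp point.
Start: joints at [1.203, 0.3, 1.521, -0, 1.321, -0.067], TCP at [162.954, 525.296, 230.446] pointing down, gripper open.
Joint ranges: [-3.03, 3.03], [-0.79, 2.21], [0.23, 2.52], [-1.04, 4.18], [0, 3.07], [-2.55, 2.55]. Speed limits (rad/s): [2.22, 2.22, 2.57, 3.14, 3.14, 3.14].

## Interface

Orientations are given as [roll, pitch, yaw] about the fixed x, y, z axes, in that order (R = Rz(yaw) Ry(pitch) Rx(roll)).
In Python, from cell import manip gives the robot as it stands. The module is installed in compiled form; this text tells all that it offers.
- The arm moves only by the tool step_arm, never from a script. Its argument "series" is one flat list of numbers, 5 for each row, row after row: the shift along the world's x, y, z in mm, then the turn about the world's z in rad, then the closure, from 0 (fully open) to 1 (shut). In form: [dx, dy, dz, spin, jaw, dx, dy, dz, spin, jaw, ...]. A call has 1 to 20 rows; each row shifts and turns the commanded pose from where the row before left it; what a row does not reach is not made up. A row lasts 1/8 s, in which the tool goes at most 62.5 mm and 10.7 degrees, less where a joint would pass 70% of its speed; a pose out of reach is approached as far as the arm can. A call is refused whole if a number of a shift passes 62.5 or a number of a turn 0.188, either way. A call with a gripper value outside its range is refused whole. The fingers move at their own pace and stop on an object; "squeeze" is the grip in N (left out, the last holds). Time passes only in rows, so rows that do not move let the fingers close. It gives the time, the measured TCP pose, the force, the opening and the grip force at its end, in the units of the state.
- manip.read_state(): the state, without advancing time (a new reading comes with each control period).
- manip.camera(name): name is "side" or "top"; returns (picture, depth): 480x640x3 uint8, blue, green, red; 480x640 float32, mm along the optical axis (not along the pixel's ray), 0 where there is no reading.
- manip.camera_info(name): a dict with "fovy" (degrees; the focal length in pixels is half the picture's height over the tangent of half this angle, whatever the lens; pixels are square), "cx", "cy" (the principal point, pixels), "eye" and "orientation" of the camera in the world. Camera axes: x right, y down, z forward; pixel columns grow to the right and rows downward; lengths in mm; the calibration is good to about 2 mm. A picture is of the moment at which its call begins. camera_info takes no time and is no camera call.
- manip.sign_off(): hands the job in; it is judged then, once.
The state is a dict: "clock": time; "joints": joint angles; "qd": joint speeds; "effort": joint torques, N m; "eef_pos": TCP position; "eef_rot": TCP orientation; "wrist_force": force on the tool from outside, world axes, zero at the start; "moment": the same for the moment, N m; "finger_gap": finger opening in mm; "finger_force": force on a finger pad.
Only numpy, scipy, OpenCV 4.12 (cv2) and the standard library are available. Lean on these libraries where they do the work, as an engineer would, in place of code of your own. Each camera call takes 0.05 s, during which the arm holds its last target. There are 200 camera calls.

## Task

The power module sits in the board holder with its two socket sides shut away against the jaws. Slide the jaw back, lift the module out by its heat sink, give it a quarter turn and set it gently back down flat on the two rods between the jaws, about central on the holder, so that its socket sides are exposed and its plain ends face the jaws; then slide the jaw gently up against it so that it is held without slack. Leave the things lying around where they are.

Things in the scene. Friction and masses are not known exactly. Their poses are not given: they have to be found in the camera images.
- board_holder: Dark grey board holder, fixed on the mat, 90 (x) x 224 (y) x 74 mm high. Origin: centre of its underside, z up; +y runs along its two steel rods from the sliding jaw to the fixed end plate. The other end plate, behind the jaw, spans y = -112 to -94 mm. End plates 62 mm high. Rods: 7 mm diameter, along y at x = +28 and -28 mm, tops at z = 37.5 mm; held parts rest on them.
- fixed_face (a point): Point on the middle of the fixed end plate's clamping face, at (0, 93, 45) mm in the holder's frame. The face is 90 mm wide (x), ends at z = 62 mm and looks along the holder's -y, towards the jaw. Axes as the holder's.
- board_holder_jaw (a joint): Slide of the jaw along the holder's -y, 0 to 0.028 m, growing away from the fixed end; 0.006 to 0.007 at the start. Jaw: 16 mm thick (y), top bar 84 mm wide (x), top at z = 61 mm, clamping face at y = -40 mm minus this value. Gap between the clamping faces: 133 mm plus this value, 161 mm fully back. It slides with about 2 N of drag and stays where left.
- jaw_knob (a point): Centre of the round black knob on top of the jaw, 20 mm in diameter, 12 mm tall (z = 62 to 74 mm in the holder's frame), by which the jaw can be pinched from above or pushed. It moves with the jaw, 8 mm behind the clamping face, at the holder's x = 0. It does not turn; its drag is already set.
- module: Power module, 0.35 to 0.7 kg: aluminium chassis 150 (its x) x 138 (its y) x 22 mm high with a green circuit board as its top. Origin: centre of its underside, z up. The two 150 mm sides (facing +y and -y) carry flush sockets; the 138 mm ends (+x, -x) are plain but for vent slots. At the start it lies on the rods, its y along the holder's y, its socket sides at the jaws with about 1 mm of play.
- heat_sink (a point): Centre of the module's dark finned heat sink, 44 mm above the module's underside; axes as the module's. It is 44 mm (x) x 56 mm (y), 22 to 66 mm above the underside, solid, and the place to grip. Round it the board is clear for fingers, except in the corners (over 30 mm out in x and over 14 mm out in y), where parts stand up to 42 mm above the underside.
- cutters: Side cutters with orange grips, 126 x 53 x 13 mm, lying on the bench; bystander, leave alone. Origin: centre of its underside.
- screwdriver: Small yellow screwdriver, 136 x 12 x 11 mm, lying on the bench; bystander. Origin: on its underside, near the tip end of the handle.
- tape_roll: Roll of masking tape, 112 mm in diameter, 25 mm high, lying flat; bystander. Origin: centre of its underside.
- solder_reel: Solder reel with blue flanges, 56 mm in diameter, 58 mm high, standing on the mat to the right of the holder; bystander. Origin: centre of its underside.

How it is judged:
By the outcome, as a careful person would: the job done as asked, in the order asked, and still so for the second after the job is handed in, with the robot touching nothing.
It also fails if it takes over 51 s, if anything falls off the work surface, if the arm or the gripper's body presses on something with over 40 N, if the wrist force passes 120 N, or if a joint passes its speed limit or range.

## Working session

There is one attempt and no reset: what is moved stays moved. The work goes in short steps, Python scripts to look and compute and a tool call to move; the robot and the scene stay as the last step left them, time stands still between calls to the robot, and variables do not carry over. Pictures are saved under pics/ and viewed, at most 10 in all, crops included, and the job is handed in when it is done.

Besides the shell and the picture viewer there is one more tool, called by a JSON object that holds its "method" and its "body", one argument or row to a line. step_arm: Moves the arm, as the interface text tells. Its arguments: {"type":"object","properties":{"series":{"type":"array"},"squeeze":{"type":"number"}},"required":["series"]}

```bash
mkdir -p pics
cat > h.py <<'E'
import numpy as np, cv2
from cell import manip
from scipy.spatial.transform import Rotation as R
def cam(n):
    p,d=manip.camera(n); return p,d,manip.camera_info(n)
def K(i):
    return 240/np.tan(np.radians(i["fovy"])/2)
def Rot(i):
    o=np.array(i["orientation"],float)
    return o if o.shape==(3,3) else R.from_euler('xyz',o).as_matrix()
def cloud(d,i):
    v,u=np.mgrid[:480,:640]; f=K(i)
    c=np.stack([(u-i["cx"])/f*d,(v-i["cy"])/f*d,d],-1)
    return c@Rot(i).T+np.array(i["eye"])
E
python3 - <<'E'
from h import *
for n in("top","side"):
    p,d,i=cam(n); print(n,i); cv2.imwrite(f"pics/{n}0.png",p); np.savez(f"{n}0.npz",p=p,d=d)
print(manip.read_state())
E
```

```text
top {'fovy': 49.02885549300141, 'cx': 321.5933662422334, 'cy': 241.77917742904293, 'eye': array([ 314.68425566,  -85.63229827, 1218.70121576]), 'orientation': array([-2.99252801, -0.03620592, -1.55356418])}
side {'fovy': 51.18361540355562, 'cx': 317.9163669965837, 'cy': 232.3211029077716, 'eye': array([ 381.59717885, 1056.85748618,  735.30829397]), 'orientation': array([-2.06592544,  0.0262598 , -3.05581231])}
{'clock': 0.1, 'joints': array([ 1.20341158e+00,  3.00416568e-01,  1.52149157e+00, -1.83674403e-05,
        1.32071886e+00, -6.66239828e-02]), 'qd': array([-0.00121614, -0.00123602, -0.00076919,  0.00063543, -0.00028055,
        0.00051745]), 'effort': array([ 2.02644624e-03, -5.32651448e+01, -3.53279972e+01,  7.09747151e-02,
        2.34845770e-02, -6.81008555e-05]), 'eef_pos': array([162.88186755, 525.11416818, 229.95409906]), 'eef_rot': array([-3.14055942e+00, -5.11093911e-05,  2.84083642e+00]), 'wrist_force': array([ 0.98001436, -0.84410477, -0.033585  ]), 'moment': array([-0.03026409, -0.00924378,  0.00413865]), 'finger_force': 0.0, 'finger_gap': 93.97226903539178}
```

View pics/top0.png

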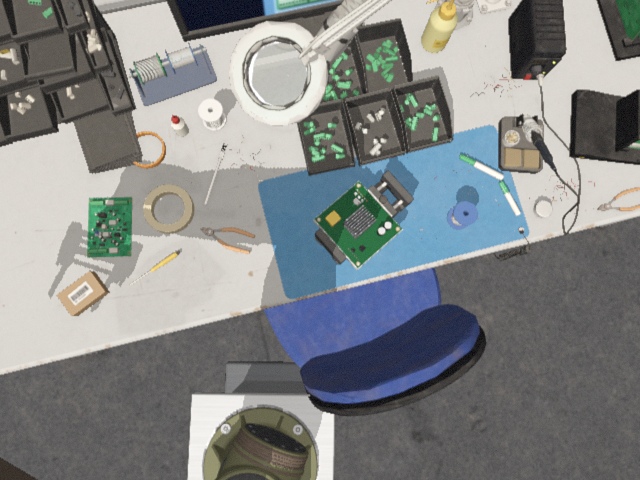

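View pics/side0.png

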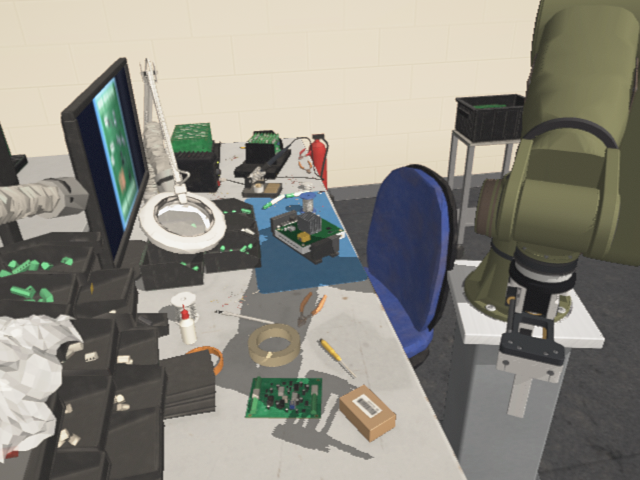

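Run:
```python
from h import *
p=np.load("top0.npz"); i=manip.camera_info("top"); c=cloud(p["d"],i)
cv2.imwrite("pics/c1.png",cv2.resize(p["p"][160:280,290:450],None,fx=5,fy=5,interpolation=cv2.INTER_CUBIC))
np.set_printoptions(precision=1,suppress=True)
W=c[160:280,290:450]; z=W[...,2]
cv2.imwrite("pics/z1.png",cv2.resize(cv2.applyColorMap(np.clip(z*2,0,255).astype(np.uint8),cv2.COLORMAP_JET),None,fx=5,fy=5,interpolation=0))
for u,v in [(270,240),(430,180),(360,222),(325,220),(380,215),(396,190),(328,245),(462,212),(280,70),(340,70),(375,130)]: print(u,v,c[v,u])
```

```text
270 240 [500.5  -5.8  -3. ]
430 180 [ 654.9 -385.    -1.1]
360 222 [ 527.9 -205.3  104.6]
325 220 [ 538.2 -131.2   64.4]
380 215 [ 553.  -254.9   62.4]
396 190 [ 612.1 -291.6   61.1]
328 245 [ 482.1 -138.8   63.1]
462 212 [ 565.  -442.1   60.2]
280 70 [830.9 -27.4 184.2]
340 70 [ 928.4 -164.7   -0.5]
375 130 [ 773.4 -250.7    7.1]
```

View pics/c1.png

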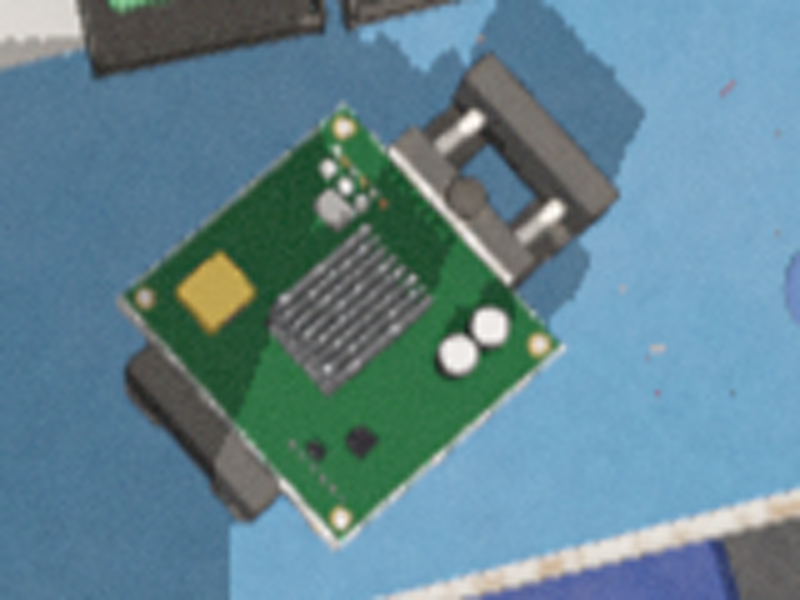

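View pics/z1.png

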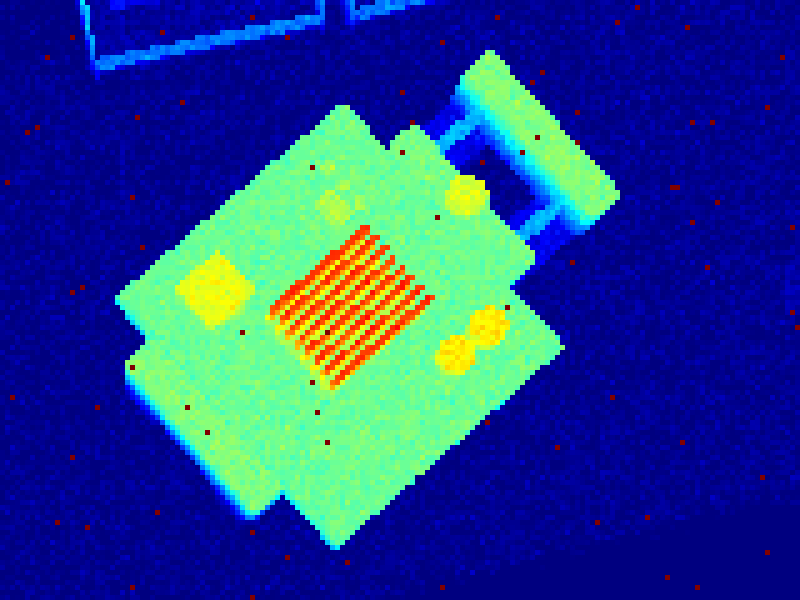

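```bash
cat >> h.py <<'E'
def rect(P,name):
    r=cv2.minAreaRect(P[:,:2].astype(np.float32)); b=cv2.boxPoints(r)
    e=b[1]-b[0]; e2=b[2]-b[1]
    print(name,len(P),"c",np.round(r[0],1),"edges",np.round([np.linalg.norm(e),np.linalg.norm(e2)],1),"ang",np.round(np.degrees([np.arctan2(e[1],e[0]),np.arctan2(e2[1],e2[0])]),1),"z",round(float(np.median(P[:,2])),1))
    return r
def comp(m,seed):
    n,l=cv2.connectedComponents(m.astype(np.uint8)); return l==l[seed[1],seed[0]]
E
python3 - <<'E'
from h import *
q=np.load("top0.npz"); i=manip.camera_info("top"); d=cv2.medianBlur(q["d"],3); c=cloud(d,i); z=c[...,2]; p=q["p"]
zr=cloud(q["d"],i)
hsv=cv2.cvtColor(p,cv2.COLOR_BGR2HSV)
m=(zr[...,2]>80)&(zr[...,2]<115); m[:,:335]=0;m[:200]=0;m[:,385:]=0;m[245:]=0
m=cv2.morphologyEx(m.astype(np.uint8),cv2.MORPH_CLOSE,np.ones((5,5)))>0
# rays onto z=103.5
def onplane(m,h):
    v,u=np.nonzero(m); f=K(i); r=np.stack([(u-i["cx"])/f,(v-i["cy"])/f,np.ones(len(u))],-1)@Rot(i).T
    e=np.array(i["eye"]); return e+r*((h-e[2])/r[:,2])[:,None]
n,l,s,ct=cv2.connectedComponentsWithStats(m.astype(np.uint8)); k=1+np.argmax(s[1:,4])
rect(onplane(l==k,103.5),"sink")
kn=(z>67)&(z<85); k2=np.zeros_like(kn); k2[193:206,376:392]=kn[193:206,376:392]
P=onplane(k2,74); print("knob",P.mean(0),np.ptp(P[:,:2],axis=0),c[k2][:,2].mean())
g=((hsv[...,0]>40)&(hsv[...,0]<85)&(hsv[...,1]>90)&(z>50)&(z<75)); g=cv2.morphologyEx(g.astype(np.uint8),cv2.MORPH_OPEN,np.ones((3,3)))>0
rect(onplane(comp(g,(330,220)),59.5),"board")
# whole holder+module z>52, and end plate at jaw side
a=(z>48)&(z<75); a[:165]=0;
t=np.zeros_like(a); t[168:210,380:416]=a[168:210,380:416]
t=comp(t,(400,188)) ; rect(onplane(t,62),"backplate")
t=a&~((hsv[...,1]>90))
b=np.zeros_like(a); b[228:266,312:348]=t[228:266,312:348]
b=comp(b,(328,245)); rect(onplane(b,62),"fixedplate")
E
```

```text
sink 556 c [ 530.7 -204.2] edges [59.9 45.2] ang [-47.9  42.1] z 103.5
knob [ 587.89216802 -259.29891843   74.        ] [16.27581869 17.99184287] 73.60088295021954
board 304567 c [ 521.5 -150.5] edges [1531.6 1108.7] ang [-87.7   2.3] z 59.5
backplate 374 c [ 618.9 -294.4] edges [22.4 89.6] ang [-47.7  42.3] z 62.0
fixedplate 407 c [ 483.1 -145.2] edges [23.1 91.4] ang [-48.6  41.4] z 62.0
```

Run:
```python
from h import *
for n in("top","side"):
    q=np.load(n+"0.npz"); i=manip.camera_info(n); c=cloud(q["d"],i); z=c[...,2]
    hsv=cv2.cvtColor(q["p"],cv2.COLOR_BGR2HSV)
    th=np.radians(42.3); o=np.array([550.4,-218.6]); ax=np.array([[np.cos(th),np.sin(th)],[-np.sin(th),np.cos(th)]])
    h=(c[...,:2]-o)@ax.T; x,y=h[...,0],h[...,1]
    box=(abs(x)<110)&(abs(y)<140)
    def rep(nm,m):
        m=m&box
        if m.sum()<5: print(n,nm,m.sum());return
        pc=lambda a:np.round(np.percentile(a[m],[1,4,50,96,99]),1)
        print(n,nm,m.sum(),"x",pc(x),"y",pc(y),"z",pc(z))
    rep("sink",(z>98)&(z<110)&(abs(x)<60)&(abs(y)<80))
    rep("knob",(z>69)&(z<80)&(abs(x)<20)&(y<-40)&(y>-75))
    rep("back",(z>58)&(z<66)&(y<-85)&(abs(x)<50))
    rep("fix",(z>58)&(z<66)&(y>85)&(abs(x)<50))
    gr=(hsv[...,0]>40)&(hsv[...,0]<85)&(hsv[...,1]>90)
    rep("green",(z>54)&(z<66)&gr)
    rep("modall",(z>54)&(z<66)&(y>-40)&(y<85))
    rep("mat",(z<10)&(abs(x)>95))
q=np.load("top0.npz"); c=cloud(q["d"],manip.camera_info("top"))
m=(c[...,2]>98)&(c[...,2]<110)&(np.hypot(c[...,0]-533,c[...,1]+203)<60); rect(c[m],"sink top")
m=(c[...,2]>58)&(c[...,2]<66)&(y<-85) if 0 else None
```

```text
top sink 262 x [-26.2 -25.8  -2.4  16.8  17.3] y [-5.3 -4.  22.7 48.9 50. ] z [ 98.4  99.6 104.8 108.4 109.4]
top knob 57 x [-7.6 -6.7  0.6  8.6 13.2] y [-63.6 -63.1 -54.9 -46.9 -46.7] z [70.1 70.3 74.8 79.1 79.6]
top back 243 x [-44.  -40.4   1.4  40.7  43.5] y [-113.9 -112.5 -102.8  -95.2  -94.8] z [58.4 59.  63.3 65.7 65.9]
top fix 378 x [-47.5 -42.6  -0.1  42.5  45.5] y [ 85.2  85.8  97.2 108.8 109.4] z [58.4 59.  62.8 65.6 65.9]
top green 2427 x [-75.4 -71.9 -12.4  62.8  66. ] y [-42.8 -39.6  27.4  84.2  87.1] z [56.4 57.6 61.5 65.1 65.7]
top modall 2703 x [-78.1 -74.7 -10.5  65.7  69.6] y [-38.9 -36.1  26.2  81.3  84. ] z [56.4 57.6 61.5 65.1 65.7]
top mat 1446 x [-109.7 -108.9  -96.   108.7  109.7] y [-134.7 -123.6   10.5  128.6  137.5] z [-220.6 -215.9    1.5    6.     7.4]
side sink 175 x [-24.2 -21.3   2.   21.7  22.4] y [-5.1 -2.4 26.1 50.3 52.3] z [ 98.3  98.8 102.8 106.2 106.8]
side knob 19 x [-5.  -3.5  4.7 13.4 15.2] y [-60.5 -60.  -52.7 -46.7 -46.7] z [70.6 71.  73.2 75.4 75.7]
side back 102 x [-37.7 -36.5   6.6  44.5  46.9] y [-113.  -111.1  -99.3  -92.4  -90.5] z [58.  58.3 62.5 65.  65.9]
side fix 172 x [-46.  -39.4   5.8  48.5  49.4] y [ 85.1  85.7 102.  111.6 113.6] z [58.1 58.8 62.  64.8 65.1]
side green 449 x [-74.6 -70.9   2.3  64.9  67.8] y [-40.2 -25.5  52.7  85.8  88.6] z [57.2 57.8 60.5 63.1 64. ]
side modall 687 x [-73.7 -70.7  21.9  73.   74.5] y [-38.1 -32.4  45.8  82.1  83.9] z [54.5 57.1 60.5 64.4 65.5]
side mat 276 x [-108.1 -104.5  100.   109.1  109.7] y [-87.9 -69.8  51.  133.1 138.3] z [-3.4 -2.2  0.5  3.4  3.8]
sink top 262 c [ 532.2 -205.1] edges [56.7 44.1] ang [-48.3  41.7] z 104.8
```

{"method": "step_arm", "body": {
  "series": [23.5,-43.5,-4,-0.03,0.5,23.5,-43.5,-4,-0.03,0.5,23.5,-43.5,-4,-0.03,0.5,23.5,-43.5,-4,-0.03,0.5,23.5,-43.5,-4,-0.03,0.5,23.5,-43.5,-4,-0.03,0.5,23.5,-43.5,-4,-0.03,0.5,23.5,-43.5,-4,-0.03,0.5,23.5,-43.5,-4,-0.03,0.5,23.5,-43.5,-4,-0.03,0.5,23.5,-43.5,-4,-0.03,0.5,23.5,-43.5,-4,-0.03,0.5,23.5,-43.5,-4,-0.03,0.5,23.5,-43.5,-4,-0.03,0.5,23.5,-43.5,-4,-0.03,0.5,23.5,-43.5,-4,-0.03,0.5,23.5,-43.5,-4,-0.03,0.5,23.5,-43.5,-4,-0.03,0.5,0,0,0,0,0.5,0,0,0,0,0.5],
  "squeeze": 10
}}

```text
clock: 2.6
eef_pos: [585.6, -257.2, 158.0]
eef_rot: [-3.141, -0.001, 2.301]
wrist_force: [-0.7, 0.7, 0.8]
finger_gap: 46.9
finger_force: 0.0
```

{"method": "step_arm", "body": {
  "series": [2.9,-0.5,-18,0.006,0.5,0,0,-18,0,0.5,0,0,-18,0,0.5,0,0,-10,0,0.5,0,0,-5,0,0.5,0,0,0,0,0.85,0,0,0,0,0.85,0,0,0,0,0.85,0,0,0,0,0.85],
  "squeeze": 12
}}

```text
clock: 3.72
eef_pos: [588.3, -259.0, 89.9]
eef_rot: [-3.14, 0.0, 2.307]
wrist_force: [-6.8, -3.1, 3.3]
finger_gap: 19.4
finger_force: 12.0
```

{"method": "step_arm", "body": {
  "series": [1.5,-2.7,0,0,0.85,2,-2.2,0,0,0.85,2,-2.2,0,0,0.85,2,-2.2,0,0,0.85,2,-2.2,0,0,0.85,2,-2.2,0,0,0.85,2,-2.2,0,0,0.85,0,0,0,0,0.85,0,0,0,0,0.85]
}}

```text
clock: 4.85
eef_pos: [602.5, -274.8, 89.9]
eef_rot: [-3.141, 0.001, 2.307]
wrist_force: [-3.5, -5.0, 3.8]
finger_gap: 19.5
finger_force: 12.0
```

{"method": "step_arm", "body": {
  "series": [0,0,0,0,0.5,0,0,0,0,0.5,0,0,0,0,0.5,0,0,20,0,0.3,0,0,25,0,0,0,0,25,0,0,-17.4,17.6,0,0,0,-17.4,17.6,0,0,0,-17.4,17.6,0,0,0,-17.4,17.6,0,0,0,0,0,0,0,0,0,0,0,0,0]
}}

```text
clock: 6.35
eef_pos: [533.4, -204.2, 160.4]
eef_rot: [3.141, 0.001, 2.307]
wrist_force: [-0.5, -0.2, -0.3]
finger_gap: 94.1
finger_force: 0.0
```

Run:
```python
from h import *
p,d,i=cam("side"); q,d2,i2=cam("top")
a=cv2.resize(p[180:280,240:360],None,fx=4.8,fy=4.8,interpolation=2); b=cv2.resize(q[150:280,280:440],None,fx=3.69,fy=3.69,interpolation=2)
cv2.imwrite("pics/s2.png",np.hstack([a[:479,:400] if 0 else cv2.resize(a,(400,333)),cv2.resize(b,(400,333))])); print(manip.read_state()["eef_pos"],manip.read_state()["finger_gap"])
```

```text
[ 533.24405263 -204.26456048  159.74394473] 93.82265768837726
```

View pics/s2.png

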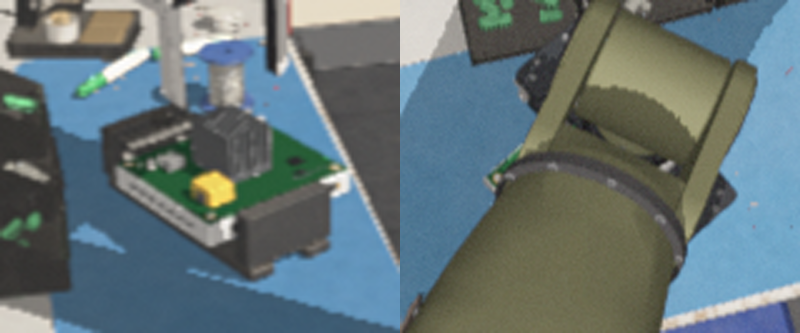

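{"method": "step_arm", "body": {
  "series": [-0.9,1,-20,0,0,0,0,-20,0,0,0,0,-15,0,0,0,0,-10,0,0,0,0,-5,0,0,0,0,0,0,0.35,0,0,0,0,0.45,0,0,0,0,0.55,0,0,0,0,0.6,0,0,0,0,0.6],
  "squeeze": 40
}}

```text
clock: 7.7
eef_pos: [531.9, -202.7, 89.5]
eef_rot: [3.142, 0.0, 2.307]
wrist_force: [-0.4, -0.7, 0.6]
finger_gap: 47.5
finger_force: 0.0
```

{"method": "step_arm", "body": {
  "series": [0,0,0,0,0.6,0,0,0,0,0.6,0,0,0,0,0.6,0,0,0,0,0.6]
}}

```text
clock: 8.2
eef_pos: [531.8, -202.7, 89.5]
eef_rot: [-3.141, 0.0, 2.307]
wrist_force: [-2.2, -1.2, 2.6]
finger_gap: 43.7
finger_force: 40.0
```

{"method": "step_arm", "body": {
  "series": [0,0,2,0,0.6,0,0,5,0,0.6,0,0,8,0,0.6,0,0,12,0,0.6,0,0,15,0,0.6,0,0,15,0,0.6,0,0,8,0,0.6,0,0,0,0,0.6]
}}

```text
clock: 9.2
eef_pos: [532.0, -202.8, 155.1]
eef_rot: [3.141, 0.001, 2.307]
wrist_force: [0.0, -0.6, -5.2]
finger_gap: 43.9
finger_force: 40.0
```

{"method": "step_arm", "body": {
  "series": [0,0,0,-0.06,0.6,1,-0.4,0,-0.12,0.6,1,-0.4,0,-0.13,0.6,1,-0.4,0,-0.13,0.6,1,-0.4,0,-0.13,0.6,1,-0.4,0,-0.13,0.6,1,-0.4,0,-0.13,0.6,1,-0.4,0,-0.13,0.6,1,-0.4,0,-0.13,0.6,1,-0.4,0,-0.13,0.6,1,-0.4,0,-0.13,0.6,0,0,0,-0.12,0.6,0,0,0,-0.1,0.6,0,0,0,0,0.6,0,0,0,0,0.6]
}}

```text
clock: 11.08
eef_pos: [541.7, -206.7, 154.1]
eef_rot: [-3.141, 0.0, 0.739]
wrist_force: [0.0, -0.2, -4.7]
finger_gap: 44.0
finger_force: 40.0
```

Run:
```python
from h import *
ims=[]
for n in("side","top"):
    p,d,i=cam(n); np.savez(n+"3.npz",p=p,d=d)
    r=p[160:280,240:384] if n=="side" else p[150:270,290:434]
    ims.append(cv2.resize(r,(400,333),interpolation=2))
cv2.imwrite("pics/s3.png",np.hstack(ims)); s=manip.read_state(); print(s["eef_pos"],s["eef_rot"],s["wrist_force"],s["moment"])
```

```text
[ 541.79687401 -206.69400485  154.27770978] [-3.14133550e+00  1.15287079e-04  7.38281128e-01] [ 0.2992566  -0.09609954 -4.19161752] [-0.07226898  0.12062021 -0.01485508]
```

View pics/s3.png

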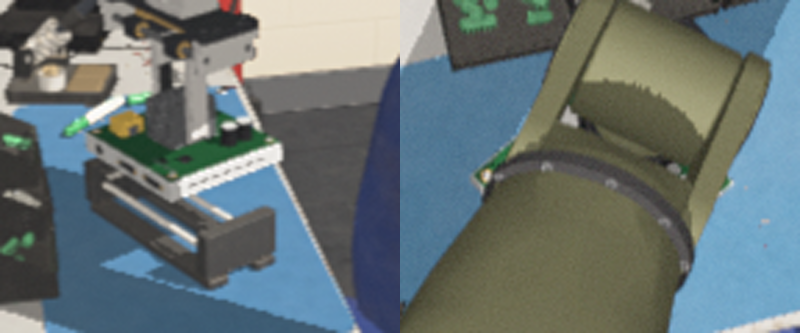

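Run:
```python
from h import *
n="side"
q=np.load(n+"3.npz"); i=manip.camera_info(n); c=cloud(q["d"],i); z=c[...,2]
th=np.radians(42.3); o=np.array([550.4,-218.6]); ax=np.array([[np.cos(th),np.sin(th)],[-np.sin(th),np.cos(th)]])
h=(c[...,:2]-o)@ax.T; x,y=h[...,0],h[...,1]; box=(abs(x)<110)&(abs(y)<140)
def rep(nm,m):
    m=m&box; pc=lambda a:np.round(np.percentile(a[m],[1,4,50,96,99]),1)
    print(nm,m.sum(),"x",pc(x),"y",pc(y),"z",pc(z))
m=(z>98)&(z<130)
hsv=cv2.cvtColor(q["p"],cv2.COLOR_BGR2HSV); wh=(hsv[...,1]<90)&(hsv[...,2]>120)
rep("board",(z>119)&(z<129)&(abs(x)<90)&(abs(y-15)<90)); rect(c[(z>119)&(z<129)&box],"board")
rep("faceY",m&(z<118)&(y>70)); rep("faceX",m&(z<118)&(x>50)); rep("chassis",m&(z<118))
f=(z>20)&(z<64)&(y>85)&(abs(x)<60); rep("fixplate",f); rep("fixtop",f&(z>59)); rep("back",(z>58)&(z<66)&(y<-88)&(y>-120)&(abs(x)<60))
rep("rods",(z>30)&(z<41)&(y>0)&(y<85))
P=c[m&(z<118)&box]
print("lower z pct",np.percentile(P[:,2],[1,5]))
```

```text
board 779 x [-62.8 -57.6  34.7  72.3  73.8] y [-55.5 -42.8  50.4  89.9  91.3] z [119.3 120.2 124.9 127.5 128.5]
board 779 c [ 543.4 -204.6] edges [158.5 142.4] ang [-47.  43.] z 124.9
faceY 209 x [-64.8 -59.5  12.1  72.1  74.3] y [73.3 78.6 87.8 91.2 93. ] z [102.2 103.1 110.8 117.4 117.9]
faceX 162 x [51.5 55.1 72.  74.6 75.2] y [-58.6 -52.   36.7  89.6  90.2] z [103.1 103.5 111.  117.3 117.9]
chassis 322 x [-63.7 -56.1  51.   74.4  74.8] y [-57.1 -44.2  85.9  90.8  92.5] z [102.3 103.4 110.8 117.4 117.9]
fixplate 466 x [-39.9 -36.5  11.3  48.3  49.4] y [ 93.2  95.6 108.6 112.7 114.1] z [20.7 21.6 45.2 63.3 63.7]
fixtop 103 x [-40.3 -37.4   7.   46.8  49.1] y [ 92.2  93.3 104.  111.3 112.8] z [59.7 59.9 62.3 63.8 63.8]
back 27 x [29.7 29.7 40.1 48.4 48.8] y [-109.9 -109.1  -97.2  -90.9  -90.1] z [58.4 58.8 62.7 65.4 65.5]
rods 76 x [-27.9 -26.7  29.5  36.   37.3] y [ 1.3  1.8 32.8 66.  68.9] z [31.3 32.4 36.8 40.4 40.7]
lower z pct [102.34636872 103.48664393]
```

{"method": "step_arm", "body": {
  "series": [1.3,-1.5,-5,0,0.6,0,0,-12,0,0.6,0,0,-15,0,0.6,0,0,-14,0,0.6,0,0,-8,0,0.6,0,0,-4,0,0.6,0,0,-2,0,0.6,0,0,-1,0,0.6,0,0,0,0,0.6]
}}

```text
clock: 12.3
eef_pos: [543.3, -208.3, 93.7]
eef_rot: [3.141, -0.0, 0.737]
wrist_force: [0.3, -0.3, -4.0]
finger_gap: 44.1
finger_force: 40.0
```

{"method": "step_arm", "body": {
  "series": [0,0,-1,0,0.6,0,0,-1,0,0.6,0,0,-0.7,0,0.6,0,0,-0.6,0,0.6,0,0,-0.5,0,0.6,0,0,0,0,0.6]
}}

```text
clock: 13.05
eef_pos: [543.2, -208.2, 89.6]
eef_rot: [-3.142, 0.0, 0.737]
wrist_force: [0.1, -0.6, -4.3]
finger_gap: 44.0
finger_force: 40.0
```

{"method": "step_arm", "body": {
  "series": [0,0,-0.4,0,0.6,0,0,-0.3,0,0.6,0,0,0,0,0.6]
}}

```text
clock: 13.42
eef_pos: [543.2, -208.2, 89.5]
eef_rot: [3.141, -0.0, 0.737]
wrist_force: [-4.3, 1.7, 6.0]
finger_gap: 44.1
finger_force: 40.0
```

{"method": "step_arm", "body": {
  "series": [0,0,0,0,0.5,0,0,0,0,0.4,0,0,0,0,0.2,0,0,0,0,0,0,0,0,0,0,0,0,15,0,0,0,0,25,0,0,0,0,30,0,0,0,0,5,0,0,0,0,0,0,0]
}}

```text
clock: 14.68
eef_pos: [543.1, -208.2, 163.9]
eef_rot: [3.141, -0.0, 0.737]
wrist_force: [0.6, 0.3, -0.0]
finger_gap: 94.0
finger_force: 0.0
```

```bash
cat > m.py <<'E'
from h import *
n="side"
p,d,i=cam(n); c=cloud(d,i); z=c[...,2]
th=np.radians(42.3); o=np.array([550.4,-218.6]); ax=np.array([[np.cos(th),np.sin(th)],[-np.sin(th),np.cos(th)]])
h=(c[...,:2]-o)@ax.T; x,y=h[...,0],h[...,1]; box=(abs(x)<110)&(abs(y)<140)
hsv=cv2.cvtColor(p,cv2.COLOR_BGR2HSV)
def rep(nm,m):
    m=m&box; pc=lambda a:np.round(np.percentile(a[m],[1,4,50,96,99]),1)
    print(nm,m.sum(),"x",pc(x),"y",pc(y),"z",pc(z))
b=(z>55)&(z<66)&(abs(x)<90)&(y<88)&(y>-50); rep("board",b)
for nm,s in (("y<20",(y<20)),("y>50",y>50),("x<-20",x<-20),("x>50",x>50)): rep(nm,b&s)
pl=np.linalg.lstsq(np.c_[x[b&box],y[b&box],np.ones((b&box).sum())],z[b&box],rcond=None)[0]; print("tilt",pl)
rep("fix",(z>50)&(z<66)&(y>96)&(abs(x)<60))
rep("faceX",(z>38)&(z<57)&(x>60)&(y<100)&(y>-80))
cv2.imwrite("pics/"+__import__("sys").argv[1],cv2.resize(p[160:280,240:384],None,fx=4,fy=4,interpolation=2)); s=manip.read_state(); print(s["clock"],s["eef_pos"])
E
python3 m.py s4.png
```

```text
board 745 x [-62.4 -56.   33.4  72.5  74.1] y [-45.  -34.1  45.9  85.6  87.3] z [55.7 57.1 60.6 64.5 65.5]
y<20 227 x [-62.5 -57.5  51.6  73.4  74.2] y [-48.1 -44.7  -7.2  18.5  19.8] z [55.9 57.  60.6 64.3 65.7]
y>50 343 x [-62.1 -56.3  13.   70.   73.6] y [50.7 52.6 71.  86.9 87.6] z [55.8 57.1 60.4 64.2 65.3]
x<-20 129 x [-62.9 -62.6 -47.1 -22.  -20.7] y [-7.9 -0.  63.7 86.7 87.6] z [56.4 57.5 60.8 64.2 65.5]
x>50 252 x [50.5 51.1 63.9 73.9 75.1] y [-47.6 -43.   22.4  84.5  87.3] z [55.4 56.1 60.1 63.1 64.4]
tilt [-8.91227834e-03 -5.75485463e-03  6.10046815e+01]
fix 202 x [-37.9 -36.5   7.7  47.6  50. ] y [ 96.3  97.3 107.6 112.5 113.5] z [50.2 50.6 60.6 64.9 65.7]
faceX 167 x [61.7 65.2 72.2 74.7 75.3] y [-60.4 -52.6  26.4  86.3  89.6] z [40.  40.4 48.1 56.3 56.8]
14.725 [ 542.85579129 -208.05506449  163.24223329]
```

View pics/s4.png

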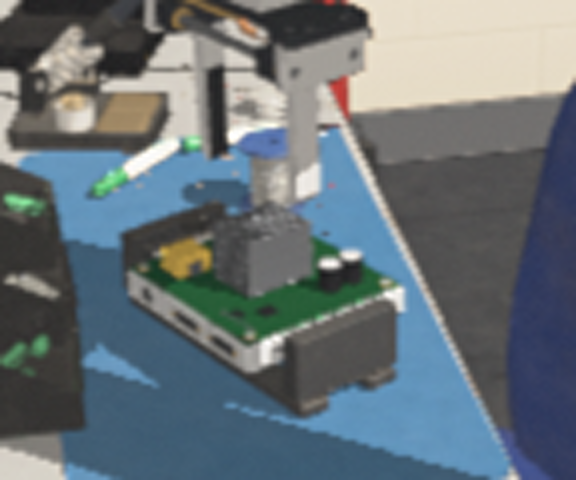

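{"method": "step_arm", "body": {
  "series": [2,-2,0,0.06,0.5,5,-5.6,0,0.12,0.5,5,-5.6,0,0.13,0.5,5,-5.6,0,0.13,0.5,5,-5.6,0,0.13,0.5,5,-5.6,0,0.13,0.5,5,-5.6,0,0.13,0.5,5,-5.6,0,0.13,0.5,5,-5.6,0,0.13,0.5,5,-5.6,0,0.13,0.5,5,-5.6,0,0.13,0.5,5,-5.6,0,0.12,0.5,2.5,-3,0,0.1,0.5,0,0,0,0,0.5,0,0,0,0,0.5],
  "squeeze": 10
}}

```text
clock: 16.6
eef_pos: [602.4, -274.6, 163.2]
eef_rot: [-3.141, -0.001, 2.305]
wrist_force: [1.2, 0.1, -0.1]
finger_gap: 47.1
finger_force: 0.0
```

{"method": "step_arm", "body": {
  "series": [0,0,-20,0.002,0.5,0,0,-20,0,0.5,0,0,-18,0,0.5,0,0,-10,0,0.5,0,0,-5,0,0.5,0,0,0,0,0.85,0,0,0,0,0.85,0,0,0,0,0.85,0,0,0,0,0.85]
}}

```text
clock: 17.73
eef_pos: [602.6, -275.1, 91.4]
eef_rot: [-3.141, 0.001, 2.309]
wrist_force: [-1.8, -1.0, 2.9]
finger_gap: 19.3
finger_force: 10.0
```

{"method": "step_arm", "body": {
  "series": [-0.67,0.74,0,0,0.85,-0.67,0.74,0,0,0.85,-0.67,0.74,0,0,0.85,-0.67,0.74,0,0,0.85,-0.34,0.37,0,0,0.85,-0.34,0.37,0,0,0.85,-0.34,0.37,0,0,0.85,-0.34,0.37,0,0,0.85,-0.34,0.37,0,0,0.85,-0.34,0.37,0,0,0.85,-0.34,0.37,0,0,0.85,-0.34,0.37,0,0,0.85,0,0,0,0,0.85]
}}

```text
clock: 19.35
eef_pos: [597.5, -269.4, 91.4]
eef_rot: [3.141, 0.002, 2.309]
wrist_force: [0.2, -5.7, 4.7]
finger_gap: 19.9
finger_force: 10.0
```

{"method": "step_arm", "body": {
  "series": [-0.34,0.37,0,0,0.85,-0.34,0.37,0,0,0.85,-0.27,0.3,0,0,0.85,-0.27,0.3,0,0,0.85,0,0,0,0,0.85]
}}

```text
clock: 19.98
eef_pos: [596.3, -268.0, 91.4]
eef_rot: [3.141, 0.002, 2.309]
wrist_force: [0.5, -5.7, 3.5]
finger_gap: 19.7
finger_force: 10.0
```

{"method": "step_arm", "body": {
  "series": [-0.27,0.3,0,0,0.85,-0.27,0.3,0,0,0.85,-0.2,0.22,0,0,0.85,0,0,0,0,0.85]
}}

```text
clock: 20.48
eef_pos: [595.6, -267.2, 91.4]
eef_rot: [3.141, 0.002, 2.309]
wrist_force: [0.2, -5.4, 4.4]
finger_gap: 19.5
finger_force: 10.0
```

{"method": "step_arm", "body": {
  "series": [-0.2,0.22,0,0,0.85,-0.2,0.22,0,0,0.85,0,0,0,0,0.85]
}}

```text
clock: 20.85
eef_pos: [595.2, -266.8, 91.4]
eef_rot: [3.141, 0.002, 2.309]
wrist_force: [1.0, -5.7, 4.2]
finger_gap: 19.7
finger_force: 10.0
```

{"method": "step_arm", "body": {
  "series": [-0.2,0.22,0,0,0.85,-0.2,0.22,0,0,0.85,0,0,0,0,0.85]
}}

```text
clock: 21.22
eef_pos: [595.1, -266.8, 91.5]
eef_rot: [3.141, 0.003, 2.309]
wrist_force: [3.6, -8.3, 2.2]
finger_gap: 19.6
finger_force: 10.0
```

{"method": "step_arm", "body": {
  "series": [-0.2,0.22,0,0,0.85,0,0,0,0,0.85]
}}

```text
clock: 21.48
eef_pos: [595.1, -266.7, 91.5]
eef_rot: [3.141, 0.004, 2.309]
wrist_force: [5.5, -10.0, 0.4]
finger_gap: 19.5
finger_force: 10.0
```

{"method": "step_arm", "body": {
  "series": [0,0,0,0,0.5,0,0,0,0,0.5,0,0,0,0,0.5,0,0,15,0,0.5,0,0,25,0,0.5,0,0,30,0,0.5,0,0,40,0,0.5,-10,40,20,0,0.5,-20,50,0,0,0.5,-25,50,0,0,0.5,-25,50,0,0,0.5,-25,50,0,0,0.5,-25,50,0,0,0.5,-25,50,0,0,0.5,-25,50,0,0,0.5,-25,50,0,0,0.5,-25,50,0,0,0.5,0,0,0,0,0.5,0,0,0,0,0.5]
}}

```text
clock: 23.85
eef_pos: [364.5, 224.1, 221.5]
eef_rot: [3.141, 0.0, 2.309]
wrist_force: [-0.2, -0.2, 0.6]
finger_gap: 46.9
finger_force: 0.0
```

```bash
python3 m.py s5.png
python3 - <<'E'
from h import *
p,d,i=cam("top"); r=cv2.resize(p[155:275,280:440],(640,480),interpolation=2); s=cv2.imread("pics/s5.png"); s=cv2.resize(s,(400,333))
cv2.imwrite("pics/f5.png",np.hstack([s,cv2.resize(r,(400,333))]))
c=cloud(d,i); z=c[...,2]; m=(z>98)&(z<110)&(np.hypot(c[...,0]-538,c[...,1]+205)<60); rect(c[m],"sink")
m=(z>69)&(z<80)&(np.hypot(c[...,0]-595,c[...,1]+267)<15); print("knob",np.median(c[m],0))
E
```

```text
board 595 x [-58.5 -27.4  41.8  72.1  74. ] y [-47.8 -37.4  39.5  84.1  86.9] z [55.5 57.  60.7 64.3 65.5]
y<20 206 x [-60.5 -55.6  52.3  72.   72.7] y [-49.6 -47.4  -8.2  18.   19.4] z [55.4 56.8 60.6 64.4 65.7]
y>50 236 x [-19.7 -14.7  30.7  72.6  74.1] y [50.5 51.6 68.9 86.4 87.3] z [55.4 57.6 60.8 63.5 64.6]
x<-20 32 x [-62.6 -61.2 -45.9 -20.4 -20.2] y [-3.5 -1.9 19.  70.4 72.7] z [58.2 59.  61.2 64.2 64.9]
x>50 244 x [50.4 51.  63.5 73.5 74.4] y [-49.1 -45.5  24.9  84.7  87. ] z [55.2 56.  60.4 63.5 64.8]
tilt [-1.17698548e-02  1.33908954e-05  6.11196669e+01]
fix 149 x [-19.5 -15.5  18.6  48.7  50. ] y [ 96.1  96.5 108.  112.2 115. ] z [50.2 50.8 60.2 64.8 65.4]
faceX 185 x [61.  62.9 72.3 75.  75.8] y [-55.5 -50.5  31.3  93.6  94.5] z [39.5 40.5 49.2 56.1 56.5]
23.9 [364.7716048  223.70056582 221.43075345]
sink 363 c [ 540.  -206.1] edges [45.9 55.8] ang [-48.1  41.9] z 104.1
knob [ 594.63667597 -266.8804523    75.08554294]
```

View pics/f5.png

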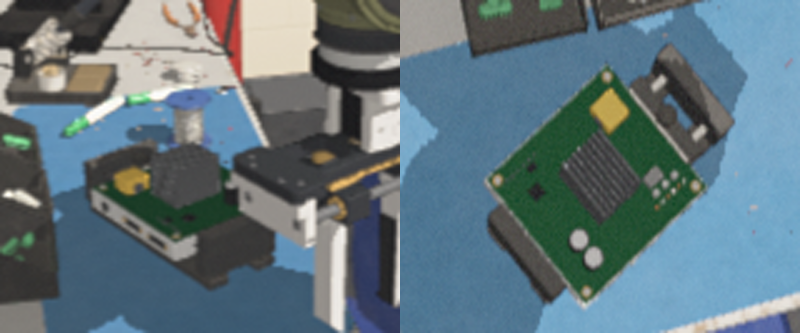

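```bash
python3 -c "
from cell import manip
print(manip.sign_off())"
```

```text
the job is handed in; nothing more can be done
None
```

The module is a quarter turn round, flat on the rods and about central, with its socket sides exposed. The jaw is pushed up against it (about 11 N at the end), and the last camera check showed it still in place after release. I handed the job in at about 24 s of the 51 s; sign-off returned no verdict.

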